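Line up the printer inks in reverse order

TASK

Move the four ink bottles, one after another, from the coloured dishes on the brown wooden storage board into the four cells of the white caddy, one bottle to a cell, in reverse order: the bottle now nearest the robot goes into the cell farthest from it, the next into the next, and so on, until the one now farthest stands in the nearest cell, so that the row matches the printer's tanks. Set each bottle upright on the floor of its cell without dropping it or knocking any bottle over, and let go of it.

Things in the scene. Friction and masses are not known exactly. Their poses are not given: they have to be found in the camera images.
- ink_black: black ink refill bottle, loose, upright, about 100 g: a round body 40 mm in diameter and straight-sided up to 66 mm above its foot, a narrower black cap 25 mm in diameter above it, 88 mm tall in all; a white paper band round its lower half. Origin: centre of its underside; z up. At the start it stands on the dish of its own colour.
- ink_cyan: cyan ink refill bottle, loose, upright, about 100 g: a round body 40 mm in diameter and straight-sided up to 66 mm above its foot, a narrower cyan cap 25 mm in diameter above it, 88 mm tall in all; a white paper band round its lower half. Origin: centre of its underside; z up. At the start it stands on the dish of its own colour.
- ink_magenta: magenta ink refill bottle, loose, upright, about 100 g: a round body 40 mm in diameter and straight-sided up to 66 mm above its foot, a narrower magenta cap 25 mm in diameter above it, 88 mm tall in all; a white paper band round its lower half. Origin: centre of its underside; z up. At the start it stands on the dish of its own colour.
- ink_yellow: yellow ink refill bottle, loose, upright, about 100 g: a round body 40 mm in diameter and straight-sided up to 66 mm above its foot, a narrower yellow cap 25 mm in diameter above it, 88 mm tall in all; a white paper band round its lower half. Origin: centre of its underside; z up. At the start it stands on the dish of its own colour.
- dish_black: black drip dish, a flat disc 56 mm in diameter, 4 mm thick, fixed on the brown wooden storage board under the black bottle; its rim shows round it. It marks where its bottle stood. Origin: centre of its underside, 10 mm above the desk (top at 14 mm). Axes as the board's.
- dish_cyan: cyan drip dish, a flat disc 56 mm in diameter, 4 mm thick, fixed on the brown wooden storage board under the cyan bottle; its rim shows round it. It marks where its bottle stood. Origin: centre of its underside, 10 mm above the desk (top at 14 mm). Axes as the board's.
- dish_magenta: magenta drip dish, a flat disc 56 mm in diameter, 4 mm thick, fixed on the brown wooden storage board under the magenta bottle; its rim shows round it. It marks where its bottle stood. Origin: centre of its underside, 10 mm above the desk (top at 14 mm). Axes as the board's.
- dish_yellow: yellow drip dish, a flat disc 56 mm in diameter, 4 mm thick, fixed on the brown wooden storage board under the yellow bottle; its rim shows round it. It marks where its bottle stood. Origin: centre of its underside, 10 mm above the desk (top at 14 mm). Axes as the board's.
- caddy: white open caddy, the rack to fill, fixed on the desk: 261 (x) x 67 (y) x 20 mm tall, walls and floor 5 mm; three cross walls, as tall, make a row of four cells 59 x 57 mm inside, centres at x = -96, -32, 32, 96 mm, y = 0, floors 5 mm above the desk. Origin: centre of its underside, on the desk; x points along the row away from the robot (within 15 degrees).
- board: brown wooden storage board, the rack to empty, fixed on the desk left or right of the caddy: 264 (x) x 70 (y) x 10 mm, with an 8 mm high dark stop at each end. The four dishes lie on it, centres at x = -96, -32, 32, 96 mm, y = 0, in any order of colours. Origin: centre of its underside, on the desk; x points along the row away from the robot (within 15 degrees).
Not all that is in view belongs to the job. Leave any green look-alike of the ink_magenta alone. Leave any green look-alike of the ink_cyan alone.

How it is judged:
By the outcome, as a careful person would: the job done as asked, in the order asked, and still so for the second after the job is handed in, with the robot touching nothing.
It also fails if it takes over 112 s, if anything falls off the work surface, if the arm or the gripper's body presses on something with over 40 N, if the wrist force passes 120 N, or if a joint passes its speed limit or range.

ROBOT

A 6-joint arm with a two-finger parallel gripper is mounted at the origin on the work surface. World frame = base frame: x ahead of the robot, y to its left, z up, the work surface at z = 0. Lengths are in m, angles in rad, forces in N, time in s.
With the tool pointing down it reaches from about 0.3 to 0.875 m from the base axis. Payload 6.4 kg.
Tool frame: the origin (TCP) lies at the very end of the fingers, on their centre line; the grasp point (between the pads) lies 19 mm behind it; z points along the fingers, y is the line along which they close (so a half turn about z gives the same grasp; the last joint's range is limited). The gripper opens to 85 mm and grips with 20 to 120 N. Pads are 22 mm wide; open, the fingers measure 114 mm over their backs; the gripper's body (76 mm by 85 mm) begins 54 mm behind the grasp point. The pads swing forward as they close: fully open they stand 13 mm farther back than shut.
Start: joints at [0.999, 0.181, 1.607, -0, 1.354, -0.206], TCP at [0.206, 0.537, 0.231] pointing down, gripper open.
Joint ranges: [-2.99, 2.99], [-0.89, 2.07], [0.3, 2.58], [-1.14, 4.28], [0, 2.63], [-3.12, 3.12]. Speed limits (rad/s): [2.57, 2.57, 3.01, 3.14, 3.14, 3.14].

INTERFACE

Orientations are given as a unit quaternion [w, x, y, z].
In Python, from bench import * gives the robot as it stands. The module is installed in compiled form; this text tells all that it offers.
- The arm moves only by the tool arm_command, never from a script. Its arguments are lists of equal length, an entry for each row: "dp": the shift along the tool's x, y, z in units of 0.25 m (1.0 is 0.25 m), a list of three; "turn": the turn, a rotation vector about the tool's x, y, z in units of 30 degrees (1.0 is 30 degrees), a list of three; "jaw": the opening, from 0 (shut) to 1 (fully open). A call has 1 to 5 rows; each row is the pose to reach, as a shift and turn from the pose commanded when the call began, along the tool's axes at that moment; what a row does not reach only later rows make up. A row lasts 1/8 s, in which the tool goes at most 62.5 mm and 10.7 degrees, less where a joint would pass 70% of its speed; a pose out of reach is approached as far as the arm can. A call with a number of a shift or a turn outside -1 to 1 is refused whole. A call with a gripper value outside its range is refused whole. The fingers move at their own pace and stop on an object; the grip force is fixed at half the most. Time passes only in rows, so rows that repeat a pose let the fingers close. It gives the time, the measured TCP pose, the force, the opening and the grip force at its end, in the units of the state.
- get_obs(): the state, without advancing time (a new reading comes with each control period).
- camera(name): name is "scene" or "top" or "wrist"; returns the picture (480x640x3 uint8, blue, green, red); there is no depth.
- get_calibration(name): a dict with "camera_matrix" (3x3 intrinsics, pixels), "R" (3x3) and "t" (3): a world point X has camera coordinates R X + t; the wrist camera has in their place "mount" (4x4, takes a point from camera to tool coordinates, whose origin is the TCP and whose axes are the flange's). Camera axes: x right, y down, z forward; pixel columns grow to the right and rows downward; lengths in m; the calibration is good to about 2 mm. A picture is of the moment at which its call begins: read the wrist's pose just before it. get_calibration takes no time and is no camera call.
- hand_in(): hands the job in; it is judged then, once.
The state is a dict: "time_s": time; "q": joint angles; "dq": joint speeds; "joint_efforts": joint torques, N m; "eef_pos": TCP position; "eef_rot": TCP orientation; "wrist_force": force on the tool from outside, world axes, zero at the start; "torque": the same for the moment, N m; "opening": opening from 0.0 (shut) to 1.0 (fully open); "grasp_force": force on a finger pad.
Only numpy, scipy, OpenCV 4.12 (cv2) and the standard library are available. Lean on these libraries where they do the work, as an engineer would, in place of code of your own. Each camera call takes 0.05 s, during which the arm holds its last target. There are 200 camera calls.

## Working session

There is one attempt and no reset: what is moved stays moved. The work goes in short steps, Python scripts to look and compute and a tool call to move; the robot and the scene stay as the last step left them, time stands still between calls to the robot, and variables do not carry over. Pictures are saved under pics/ and viewed, at most 14 in all, crops included, and the job is handed in when it is done.

Besides the shell and the picture viewer there is one more tool, called after "Request:" as name(argument=value, ...), one argument or row to a line, values as JSON. arm_command: Moves the arm, as the interface text tells. Its arguments: {"type":"object","properties":{"dp":{"type":"array"},"turn":{"type":"array"},"jaw":{"type":"array"}},"required":["dp","turn","jaw"]}

```bash
mkdir -p pics; python3 - <<'E'
from bench import *
import cv2
o=get_obs();print(o)
for n in("top","scene"):
    cv2.imwrite(f"pics/{n}0.png",camera(n));print(n,get_calibration(n))
print(get_calibration("wrist"))
E
```

```text
{'time_s': 0.0, 'q': array([ 9.98693639e-01,  1.81496393e-01,  1.60800360e+00, -2.99350783e-05,
        1.35381142e+00, -2.06280573e-01]), 'dq': array([ 0.00025936,  0.00051118, -0.00090666, -0.00042379,  0.00026102,
       -0.00130003]), 'joint_efforts': array([-3.49046240e-04, -4.44903338e+01, -3.51318777e+01, -4.79693263e-04,
        9.56637698e-03,  1.85026573e-05]), 'eef_pos': array([0.20536401, 0.53648475, 0.2304114 ]), 'eef_rot': array([-3.12561418e-04,  1.81889588e-01,  9.83318585e-01, -8.00653977e-04]), 'wrist_force': array([-0.43020831, -0.03960643,  1.09203475]), 'torque': array([-0.04075783,  0.00407513,  0.0153217 ]), 'grasp_force': 0.0, 'opening': 0.9983709319440527}
top {'camera_matrix': array([[446.29193909,   0.        , 321.51027231],
       [  0.        , 446.29193909, 230.28812669],
       [  0.        ,   0.        ,   1.        ]]), 'R': array([[ 0.01301086, -0.99900074, -0.04275787],
       [-0.98550059, -0.00557689, -0.16958034],
       [ 0.16917243,  0.04434429, -0.98458838]]), 't': array([-0.01761512,  0.50028066,  0.72339526])}
scene {'camera_matrix': array
[... 177 characters left out ...]
0.8111095 ,  0.00957051],
       [ 0.61375058, -0.43474279, -0.65902119],
       [-0.53037764,  0.39128006, -0.75206348]]), 't': array([-0.25540388, -0.2897782 ,  0.9493449 ])}
{'camera_matrix': array([[400.55098075,   0.        , 313.20274305],
       [  0.        , 400.55098075, 243.76830406],
       [  0.        ,   0.        ,   1.        ]]), 'mount': array([[-4.04562523e-04, -9.59937547e-01, -2.80213744e-01,
         7.02740269e-02],
       [ 9.99999874e-01, -3.05192825e-04, -3.98254627e-04,
         6.33693424e-05],
       [ 2.96780345e-04, -2.80213870e-01,  9.59937550e-01,
        -1.42226723e-01],
       [ 0.00000000e+00,  0.00000000e+00,  0.00000000e+00,
         1.00000000e+00]])}
```

View pics/top0.png

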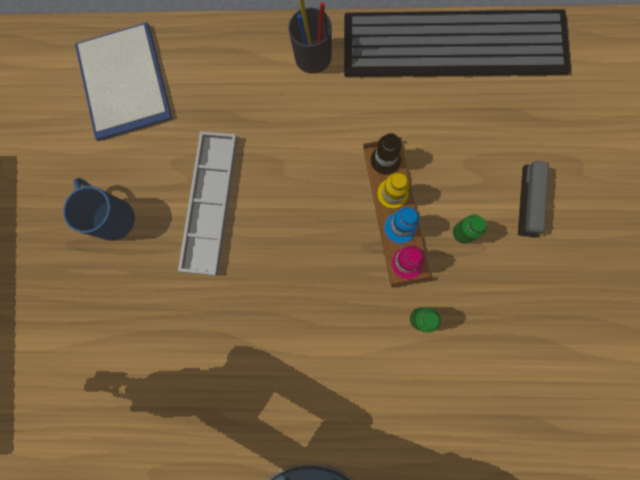

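View pics/scene0.png

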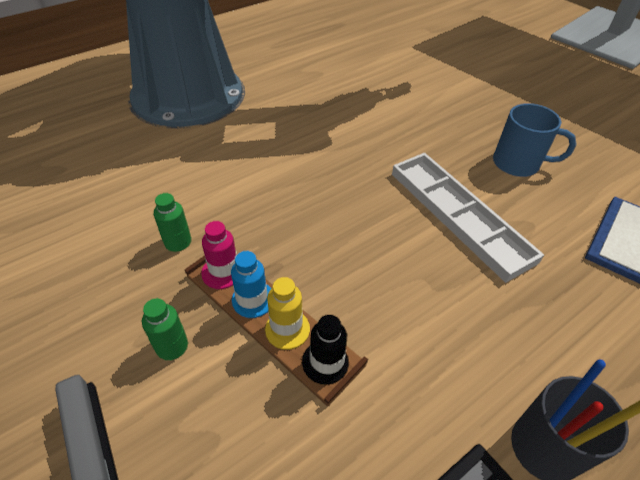

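The near-to-far order is magenta, cyan, yellow, black. In the top view they sit at about (408,262), (402,225), (394,190) and (387,155). The caddy runs from (200,270) to (218,135). Two green decoys stand at (425,320) and (470,228). Next I measure positions.

```bash
cat > h.py <<'E'
import cv2,numpy as np
from bench import *
from scipy.optimize import least_squares
def cam(n,o=None):
    c=get_calibration(n);K=c["camera_matrix"]
    if n!="wrist": R=c["R"].T; return K,R,-R@c["t"]
    from scipy.spatial.transform import Rotation as Ro
    q=o["eef_rot"];T=np.eye(4);T[:3,:3]=Ro.from_quat([q[1],q[2],q[3],q[0]]).as_matrix();T[:3,3]=o["eef_pos"];M=T@c["mount"]
    return K,M[:3,:3],M[:3,3]
def ray(C,px,z):
    K,R,p=C;px=np.asarray(px,float).reshape(-1,2)
    d=(np.c_[px,np.ones(len(px))]@np.linalg.inv(K).T)@R.T
    return p[:2]+d[:,:2]*((z-p[2])/d[:,2])[:,None]
def mask(im,lo,hi):
    return cv2.inRange(cv2.cvtColor(im,cv2.COLOR_BGR2HSV),np.array(lo),np.array(hi))
def blobs(m,amin=150):
    cs=cv2.findContours(m,cv2.RETR_EXTERNAL,cv2.CHAIN_APPROX_NONE)[0]
    return sorted([c for c in cs if cv2.contourArea(c)>amin],key=cv2.contourArea)[::-1]
COL={"magenta":((155,120,60),(175,255,255)),"cyan":((95,150,120),(112,255,255)),"yellow":((24,190,130),(34,255,255)),"black":((0,0,0),(180,255,32))}
def nearcircle(C,c,z,r):
    P=ray(C,c[:,0],z);u=C[2][:2]-P.mean(0);u/=np.linalg.norm(u)
    s=P@u; a=P[s>s.max()-.9*r]; c0=a.mean(0)
    f=least_squares(lambda v:np.hypot(*(a-v).T)-r,c0-u*r*.5,loss="soft_l1",f_scale=.001)
    return f.x,np.sqrt(np.mean(f.fun**2))
E
python3 - <<'E'
from h import *
for n in("top","scene"):
    im=cv2.imread(f"pics/{n}0.png");C=cam(n);print(n,C[2])
    for k,(lo,hi) in COL.items():
        bs=blobs(mask(im,lo,hi))
        for c in bs[:4]:
            v,e=nearcircle(C,c,.014,.028); print(k,cv2.boundingRect(c),v.round(4),round(e,4))
    m=cv2.morphologyEx(mask(im,(0,0,95),(180,30,255)),cv2.MORPH_CLOSE,np.ones((5,5)))
    for c in blobs(m,1500)[:4]:
        for z in(.02,.0):
            (x,y),wh,a=cv2.minAreaRect(ray(C,c[:,0],z).astype(np.float32)*1000);print("white",z,cv2.boundingRect(c),x,y,wh,a)
E
```

```text
top [ 0.37087754 -0.04688596  0.79633114]
magenta (392, 246, 32, 33) [ 0.4495 -0.1632] 0.0006
cyan (385, 208, 32, 35) [ 0.5151 -0.1523] 0.0051
yellow (377, 173, 30, 36) [ 0.5778 -0.1403] 0.0052
white 0.02 (75, 23, 90, 113) 799.1082763671875 380.3832092285156 (198.6365966796875, 141.34359741210938) 17.321460723876953
white 0.0 (75, 23, 90, 113) 810.140380859375 391.39056396484375 (203.75399780273438, 144.98492431640625) 17.32141876220703
white 0.02 (179, 132, 57, 143) 556.9507446289062 195.21324157714844 (67.88077545166016, 260.1639099121094) 84.72245025634766
white 0.0 (179, 132, 57, 143) 561.7445068359375 201.4502410888672 (69.6295166015625, 266.8663024902344) 84.72245025634766
white 0.02 (0, 0, 300, 14) 949.5496215820312 339.013916015625 (603.4165649414062, 28.89256477355957) 88.89655303955078
white 0.0 (0, 0, 300, 14) 964.4566650390625 348.9555358886719 (618.9619140625, 29.636926651000977) 88.89636993408203
white 0.02 (305, 0, 335, 9) 943.3170166015625 -287.8948059082031 (628.419677734375, 17.20098304748535) 88.89627075195312
white 0.0 (305, 0, 335, 9) 958.0643920898438 -294.10379
[... 605 characters left out ...]
75 186.50970458984375 (81.79183959960938, 266.6690979003906) 84.83515167236328
white 0.0 (392, 153, 152, 129) 548.0687866210938 205.37588500976562 (85.0282974243164, 277.2209167480469) 84.83514404296875
white 0.02 (58, 375, 45, 105) 549.2706909179688 -386.6087646484375 (24.65511131286621, 123.89244842529297) 82.53099060058594
white 0.0 (58, 375, 45, 105) 538.133544921875 -390.4205322265625 (25.630748748779297, 128.7948760986328) 82.53091430664062
white 0.02 (599, 199, 41, 74) 736.3812866210938 354.0274963378906 (52.334136962890625, 140.78330993652344) 18.597000122070312
white 0.0 (599, 199, 41, 74) 732.6480712890625 379.522216796875 (54.404998779296875, 146.35403442382812) 18.596986770629883
```

```bash
cat >> h.py <<'E'
from scipy.spatial.transform import Rotation as Ro
BY,CY=np.deg2rad(10.1),np.deg2rad(-5.28)
def go(p,yaw,o=None):
    o=o or get_obs();q=o["eef_rot"];R=Ro.from_quat([q[1],q[2],q[3],q[0]])
    y=np.array([-np.sin(yaw),np.cos(yaw),0]);z=np.array([0,0,-1.]);T=np.c_[np.cross(y,z),y,z]
    if abs((R.inv()*Ro.from_matrix(T)).magnitude())>np.pi/2: T=np.c_[-T[:,0],-T[:,1],z]
    print("dp",(R.inv().apply(np.array(p)-o["eef_pos"])/.25).round(3),"turn",np.rad2deg((R.inv()*Ro.from_matrix(T)).as_rotvec()/30).round(3))
E
python3 -c "
from h import *
go([.46,-.16,.23],BY)"
```

```text
dp [-1.948 -2.238  0.005] turn [-3.000e-03 -1.000e-03 -1.035e+00]
```

Request:
arm_command(
  dp=[
    [-0.15, -0.17, 0],
    [-0.3, -0.35, 0],
    [-0.45, -0.52, 0],
    [-0.6, -0.7, 0],
    [-0.65, -0.75, 0],
  ],
  turn=[
    [0, 0, 0],
    [0, 0, 0],
    [0, 0, 0],
    [0, 0, 0],
    [0, 0, 0],
  ],
  jaw=[1, 1, 1, 1, 1],
)

```text
time_s: 0.72
eef_pos: [0.2907, 0.3012, 0.2309]
eef_rot: [-0.0, 0.183, 0.983, -0.0]
wrist_force: [-0.7, 1.0, 0.8]
opening: 0.996
grasp_force: 0.0
```

Request:
arm_command(
  dp=[
    [-0.15, -0.17, 0],
    [-0.3, -0.35, 0],
    [-0.45, -0.52, 0],
    [-0.6, -0.7, 0],
    [-0.65, -0.75, 0],
  ],
  turn=[
    [0, 0, 0],
    [0, 0, 0],
    [0, 0, 0],
    [0, 0, 0],
    [0, 0, 0],
  ],
  jaw=[1, 1, 1, 1, 1],
)

```text
time_s: 1.35
eef_pos: [0.3756, 0.0676, 0.2312]
eef_rot: [0.0, 0.184, 0.983, -0.0]
wrist_force: [0.3, 0.1, 0.0]
opening: 1.003
grasp_force: 0.0
```

Request:
arm_command(
  dp=[
    [-0.15, -0.17, 0],
    [-0.3, -0.35, 0],
    [-0.45, -0.52, 0],
    [-0.6, -0.7, 0],
    [-0.65, -0.74, 0],
  ],
  turn=[
    [0, 0, -0.2],
    [0, 0, -0.4],
    [0, 0, -0.6],
    [0, 0, -0.8],
    [0, 0, -1.0],
  ],
  jaw=[1, 1, 1, 1, 1],
)

```text
time_s: 1.98
eef_pos: [0.4609, -0.1635, 0.2308]
eef_rot: [-0.0, -0.079, 0.997, -0.0]
wrist_force: [0.0, -0.1, 0.0]
opening: 0.998
grasp_force: 0.0
```

```bash
python3 - <<'E'
from h import *
o=get_obs();im=camera("wrist");cv2.imwrite("pics/w1.png",im);C=cam("wrist",o)
print(o["time_s"],o["eef_pos"],C[2])
for k,(lo,hi) in COL.items():
    for c in blobs(mask(im,lo,hi))[:4]:
        v,e=nearcircle(C,c,.014,.028); print(k,cv2.boundingRect(c),v.round(4),round(e,4))
go([.46,-.16,.23],BY)
E
```

```text
1.975 [ 0.46086937 -0.16353669  0.23082641] [ 0.39151716 -0.17501929  0.37309639]
magenta (286, 164, 62, 75) [ 0.4498 -0.163 ] 0.0004
cyan (291, 237, 56, 82) [ 0.5174 -0.1493] 0.0045
black (0, 312, 640, 168) [ 0.6198 -0.2798] 0.0263
black (62, 208, 39, 127) [ 0.5235 -0.3852] 0.0059
dp [0.003 0.016 0.003] turn [-0.001 -0.001 -0.028]
```

View pics/w1.png

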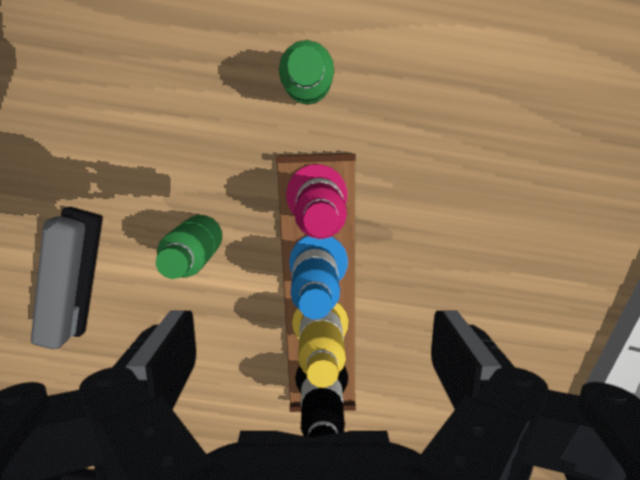

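The wrist view confirms the magenta dish at (317,195); its position agrees with the top view to within 0.5 mm. The row runs down the picture and the fingers straddle it. Descending on magenta.

Request:
arm_command(
  dp=[
    [0.044, 0.009, 0.15],
    [0.044, 0.009, 0.35],
    [0.044, 0.009, 0.55],
    [0.044, 0.009, 0.7],
    [0.044, 0.009, 0.755],
  ],
  turn=[
    [0, 0, -0.03],
    [0, 0, -0.03],
    [0, 0, -0.03],
    [0, 0, -0.03],
    [0, 0, -0.03],
  ],
  jaw=[1, 1, 1, 1, 1],
)

```text
time_s: 2.65
eef_pos: [0.4475, -0.1581, 0.0403]
eef_rot: [-0.002, -0.086, 0.996, 0.002]
wrist_force: [0.5, 0.4, 0.1]
opening: 1.005
grasp_force: 0.0
```

Request:
arm_command(
  dp=[
    [0, 0, 0],
    [0, 0, 0],
    [0, 0, 0],
    [0, 0, 0],
    [0, 0, 0],
  ],
  turn=[
    [0, 0, 0],
    [0, 0, 0],
    [0, 0, 0],
    [0, 0, 0],
    [0, 0, 0],
  ],
  jaw=[0.7, 0.4, 0.2, 0.2, 0.2],
)

```text
time_s: 3.28
eef_pos: [0.4509, -0.1607, 0.0445]
eef_rot: [0.002, -0.087, 0.996, -0.001]
wrist_force: [-0.3, 0.4, 6.2]
opening: 0.454
grasp_force: 60.3
```

```bash
python3 - <<'E'
from h import *
o=get_obs();print(o["time_s"],o["eef_pos"],o["grasp_force"],o["opening"])
p=o["eef_pos"];go([p[0],p[1],.17],BY);go([.6526,.1864,.17],CY)
E
```

```text
3.275 [ 0.45086368 -0.16074328  0.04453994] 60.32079335767776 0.45442986276078245
dp [-0.001 -0.001 -0.502] turn [-0.005  0.005 -0.005]
dp [-1.036  1.227 -0.502] turn [-0.004  0.006  0.507]
```

Request:
arm_command(
  dp=[
    [0, 0, -0.08],
    [0, 0, -0.2],
    [0, 0, -0.34],
    [0, 0, -0.46],
    [0, 0, -0.5],
  ],
  turn=[
    [0, 0, 0],
    [0, 0, 0],
    [0, 0, 0],
    [0, 0, 0],
    [0, 0, 0],
  ],
  jaw=[0.2, 0.2, 0.2, 0.2, 0.2],
)

```text
time_s: 3.9
eef_pos: [0.4507, -0.1607, 0.1703]
eef_rot: [0.002, -0.087, 0.996, -0.002]
wrist_force: [-0.8, 0.5, -0.5]
opening: 0.454
grasp_force: 60.3
```

Request:
arm_command(
  dp=[
    [-0.06, 0.07, 0],
    [-0.18, 0.21, 0],
    [-0.32, 0.38, 0],
    [-0.45, 0.54, 0],
    [-0.52, 0.61, 0],
  ],
  turn=[
    [0, 0, 0],
    [0, 0, 0],
    [0, 0, 0],
    [0, 0, 0],
    [0, 0, 0],
  ],
  jaw=[0.2, 0.2, 0.2, 0.2, 0.2],
)

```text
time_s: 4.53
eef_pos: [0.5514, 0.0153, 0.1667]
eef_rot: [-0.0, -0.088, 0.996, 0.0]
wrist_force: [-0.7, 0.2, -0.6]
opening: 0.458
grasp_force: 60.4
```

Request:
arm_command(
  dp=[
    [-0.1, 0.12, 0],
    [-0.22, 0.26, 0],
    [-0.36, 0.43, 0],
    [-0.47, 0.57, 0],
    [-0.52, 0.61, 0],
  ],
  turn=[
    [0, 0, 0.1],
    [0, 0, 0.2],
    [0, 0, 0.35],
    [0, 0, 0.45],
    [0, 0, 0.51],
  ],
  jaw=[0.2, 0.2, 0.2, 0.2, 0.2],
)

```text
time_s: 5.15
eef_pos: [0.6528, 0.1881, 0.1662]
eef_rot: [-0.001, 0.046, 0.999, 0.0]
wrist_force: [-0.1, -0.7, -1.3]
opening: 0.45
grasp_force: 60.4
```

```bash
python3 - <<'E'
from h import *
o=get_obs();im=camera("wrist");cv2.imwrite("pics/w2.png",im);o2=get_obs()
print(o2["time_s"],o["eef_pos"],o2["eef_pos"],o["grasp_force"],o["opening"],o2["wrist_force"])
im=camera("top");cv2.imwrite("pics/t2.png",im)
go([.6526,.1864,.04],CY)
E
```

```text
5.2 [0.65280536 0.1881281  0.16620768] [0.65349015 0.18844799 0.16621012] 60.419918023981154 0.4502596328473317 [-0.92159604  0.58568307 -0.38729032]
dp [ 0.    -0.002  0.505] turn [-0.    -0.002  0.001]
```

View pics/w2.png

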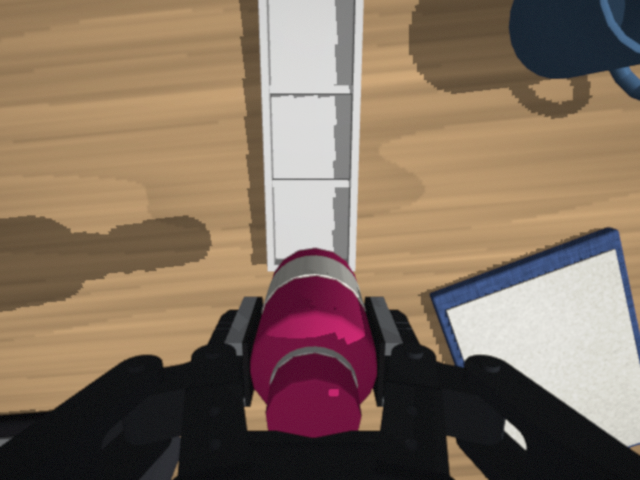

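The wrist view shows the bottle held upright. The caddy's far end wall is at row ~262, with cross walls at rows ~180 and ~94. I'll check its position from these.

```bash
python3 - <<'E'
from h import *
C=cam("wrist",get_obs())
ax=np.array([np.cos(CY),np.sin(CY)]);n=np.array([-ax[1],ax[0]]);c=np.array([.557,.1952])
for p in((269,94),(352,94),(271,179.5),(351,179.5),(262,94),(362,94),(266,179.5),(358,179.5),(268,270)):
    v=ray(C,p,.02)[0];print(p,v.round(4),"caddy frame",(v-c)@ax*1e3,(v-c)@n*1e3)
E
```

```text
(269, 94) [0.5586 0.1654] caddy frame 4.341099114543955 -29.55452522153526
(352, 94) [0.5638 0.2213] caddy frame 4.342453295929638 26.600313751566045
(271, 179.5) [0.6159 0.1597] caddy frame 61.89777327758307 -29.894397764739733
(351, 179.5) [0.6212 0.2168] caddy frame 61.897175397527114 27.43876972156992
(262, 94) [0.5582 0.1607] caddy frame 4.340984902301558 -34.29064857475027
(362, 94) [0.5644 0.228 ] caddy frame 4.342616444152333 33.365701515062646
(266, 179.5) [0.6156 0.1562] caddy frame 61.89781064645281 -33.47785174274616
(358, 179.5) [0.6216 0.2218] caddy frame 61.897123084979754 32.455234154266414
(268, 270) [0.684  0.1491] caddy frame 130.75112521504155 -34.213730057152745
```

The caddy position holds to within about 2 mm. Descending.

Request:
arm_command(
  dp=[
    [0, -0.004, 0.1],
    [0, -0.004, 0.23],
    [0, -0.004, 0.37],
    [0, -0.004, 0.47],
    [0, -0.004, 0.505],
  ],
  turn=[
    [0, 0, 0],
    [0, 0, 0],
    [0, 0, 0],
    [0, 0, 0],
    [0, 0, 0],
  ],
  jaw=[0.2, 0.2, 0.2, 0.2, 0.2],
)

```text
time_s: 5.88
eef_pos: [0.6506, 0.1833, 0.0387]
eef_rot: [-0.002, 0.047, 0.999, -0.0]
wrist_force: [-0.8, -1.2, -0.4]
opening: 0.452
grasp_force: 60.4
```

Request:
arm_command(
  dp=[
    [0, 0, 0.004],
    [0, 0, 0.008],
    [0, 0, 0.008],
    [0, 0, 0.008],
  ],
  turn=[
    [0, 0, 0],
    [0, 0, 0],
    [0, 0, 0],
    [0, 0, 0],
  ],
  jaw=[0.2, 0.2, 0.2, 0.2],
)

```text
time_s: 6.38
eef_pos: [0.6532, 0.1845, 0.0401]
eef_rot: [0.001, 0.047, 0.999, 0.0]
wrist_force: [-0.1, -0.2, -0.5]
opening: 0.452
grasp_force: 60.4
```

Request:
arm_command(
  dp=[
    [0, 0, 0.004],
    [0, 0, 0.008],
    [0, 0, 0.01],
    [0, 0, 0.01],
  ],
  turn=[
    [0, 0, 0],
    [0, 0, 0],
    [0, 0, 0],
    [0, 0, 0],
  ],
  jaw=[0.2, 0.2, 0.2, 0.2],
)

```text
time_s: 6.88
eef_pos: [0.6526, 0.1845, 0.0366]
eef_rot: [-0.0, 0.047, 0.999, -0.0]
wrist_force: [-0.7, -1.0, -1.3]
opening: 0.455
grasp_force: 60.4
```

```bash
python3 - <<'E'
from h import *
im=camera("scene");cv2.imwrite("pics/s3.png",cv2.resize(im[100:300,350:600],None,fx=3,fy=3));print(get_obs()["eef_pos"],get_obs()["wrist_force"])
E
```

```text
[0.65269282 0.18445058 0.03670159] [-0.37880167 -0.30784602 -1.22626666]
```

View pics/s3.png

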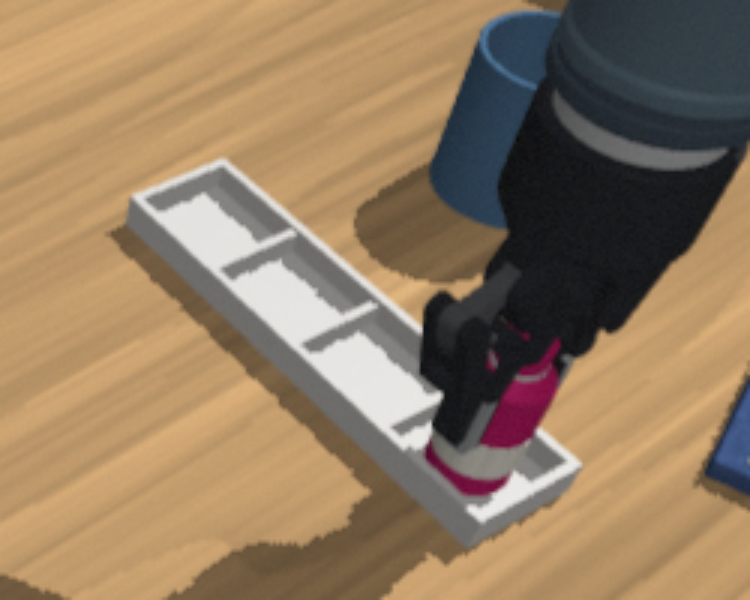

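The scene crop shows the bottle upright inside the far cell, its foot at about (470,490) in the crop and close to the floor. I'll creep down until there's contact.

Request:
arm_command(
  dp=[
    [0, 0, 0.004],
    [0, 0, 0.008],
    [0, 0, 0.008],
    [0, 0, 0.008],
  ],
  turn=[
    [0, 0, 0],
    [0, 0, 0],
    [0, 0, 0],
    [0, 0, 0],
  ],
  jaw=[0.2, 0.2, 0.2, 0.2],
)

```text
time_s: 7.42
eef_pos: [0.6529, 0.1845, 0.0356]
eef_rot: [0.0, 0.047, 0.999, -0.0]
wrist_force: [-3.0, -0.5, 5.6]
opening: 0.455
grasp_force: 60.9
```

Request:
arm_command(
  dp=[
    [0, 0, 0.004],
    [0, 0, 0.008],
    [0, 0, 0.008],
    [0, 0, 0.008],
  ],
  turn=[
    [0, 0, 0],
    [0, 0, 0],
    [0, 0, 0],
    [0, 0, 0],
  ],
  jaw=[0.2, 0.2, 0.2, 0.2],
)

```text
time_s: 7.92
eef_pos: [0.6532, 0.1845, 0.0356]
eef_rot: [0.0, 0.047, 0.999, -0.0]
wrist_force: [-8.3, -1.1, 16.6]
opening: 0.45
grasp_force: 62.2
```

Contact came at TCP z = 0.0356, matching the prediction of 0.0355. I'll relieve the pressure, release and retreat.

Request:
arm_command(
  dp=[
    [0, 0, -0.006],
    [0, 0, -0.012],
    [0, 0, -0.012],
    [0, 0, -0.012],
    [0, 0, -0.012],
  ],
  turn=[
    [0, 0, 0],
    [0, 0, 0],
    [0, 0, 0],
    [0, 0, 0],
    [0, 0, 0],
  ],
  jaw=[0.3, 0.5, 0.7, 0.9, 0.9],
)

```text
time_s: 8.55
eef_pos: [0.6526, 0.1844, 0.0355]
eef_rot: [-0.0, 0.047, 0.999, -0.0]
wrist_force: [-0.5, 0.3, -0.5]
opening: 0.897
grasp_force: 0.0
```

Request:
arm_command(
  dp=[
    [0, 0, -0.1],
    [0, 0, -0.25],
    [0, 0, -0.4],
    [0, 0, -0.55],
    [0, 0, -0.6],
  ],
  turn=[
    [0, 0, 0],
    [0, 0, 0],
    [0, 0, 0],
    [0, 0, 0],
    [0, 0, 0],
  ],
  jaw=[0.9, 1, 1, 1, 1],
)

```text
time_s: 9.18
eef_pos: [0.6542, 0.1846, 0.1888]
eef_rot: [0.002, 0.047, 0.999, 0.0]
wrist_force: [-0.8, -0.2, -0.8]
opening: 1.002
grasp_force: 0.0
```

```bash
python3 - <<'E'
from h import *
go([.5127,-.1518,.19],BY)
E
```

```text
dp [ 0.438 -1.393 -0.008] turn [ 0.001  0.009 -0.515]
```

Request:
arm_command(
  dp=[
    [0.05, -0.16, 0],
    [0.1, -0.32, 0],
    [0.15, -0.48, 0],
    [0.2, -0.64, 0],
    [0.22, -0.7, 0],
  ],
  turn=[
    [0, 0, 0],
    [0, 0, 0],
    [0, 0, 0],
    [0, 0, 0],
    [0, 0, 0],
  ],
  jaw=[1, 1, 1, 1, 1],
)

```text
time_s: 9.8
eef_pos: [0.5802, 0.0137, 0.1844]
eef_rot: [-0.001, 0.048, 0.999, 0.0]
wrist_force: [-0.9, -0.4, 0.7]
opening: 1.004
grasp_force: 0.0
```

Request:
arm_command(
  dp=[
    [0.05, -0.16, 0],
    [0.1, -0.32, 0],
    [0.15, -0.48, 0],
    [0.2, -0.64, 0],
    [0.22, -0.69, 0],
  ],
  turn=[
    [0, 0, -0.1],
    [0, 0, -0.2],
    [0, 0, -0.3],
    [0, 0, -0.4],
    [0, 0, -0.51],
  ],
  jaw=[1, 1, 1, 1, 1],
)

```text
time_s: 10.42
eef_pos: [0.51, -0.1526, 0.1851]
eef_rot: [-0.0, -0.087, 0.996, 0.0]
wrist_force: [0.9, 0.3, -1.0]
opening: 0.998
grasp_force: 0.0
```

```bash
cat > look.py <<'E'
import sys
from h import *
o=get_obs();im=camera("wrist");C=cam("wrist",o)
print(o["time_s"],o["eef_pos"])
for k in sys.argv[2:]:
    for c in blobs(mask(im,*COL[k]))[:3]:
        v,e=nearcircle(C,c,.014,.028); print(k,cv2.boundingRect(c),v.round(4),round(e,4))
cv2.imwrite(f"pics/{sys.argv[1]}.png",np.hstack([cv2.resize(im,(400,300)),cv2.resize(camera("scene"),(400,300))]))
E
python3 look.py m4 magenta cyan yellow; python3 -c "
from h import *
go([.5127,-.1518,.042],BY)"
```

```text
10.425 [ 0.51001398 -0.15264616  0.18505538]
magenta (277, 101, 74, 76) [ 0.45   -0.1631] 0.0003
cyan (282, 187, 68, 91) [ 0.5153 -0.1502] 0.0058
dp [-0.01  -0.001  0.572] turn [ 0.001 -0.001 -0.008]
```

View pics/m4.png

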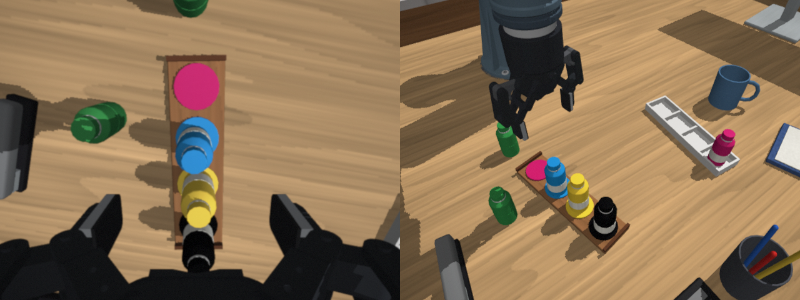

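Magenta stands in the far cell, and its empty dish reads (0.450, −0.163) as expected. Cyan is next.

Request:
arm_command(
  dp=[
    [-0.01, 0.003, 0.1],
    [-0.01, 0.003, 0.25],
    [-0.01, 0.003, 0.42],
    [-0.01, 0.003, 0.53],
    [-0.01, 0.003, 0.572],
  ],
  turn=[
    [0, 0, 0],
    [0, 0, 0],
    [0, 0, 0],
    [0, 0, 0],
    [0, 0, 0],
  ],
  jaw=[1, 1, 1, 1, 1],
)

```text
time_s: 11.15
eef_pos: [0.5122, -0.1483, 0.0406]
eef_rot: [-0.002, -0.087, 0.996, 0.001]
wrist_force: [-0.2, -0.3, 0.1]
opening: 1.001
grasp_force: 0.0
```

Request:
arm_command(
  dp=[
    [0, 0, 0],
    [0, 0, 0],
    [0, 0, 0],
    [0, 0, 0],
    [0, 0, 0],
  ],
  turn=[
    [0, 0, 0],
    [0, 0, 0],
    [0, 0, 0],
    [0, 0, 0],
    [0, 0, 0],
  ],
  jaw=[0.7, 0.4, 0.2, 0.2, 0.2],
)

```text
time_s: 11.78
eef_pos: [0.5145, -0.1507, 0.0445]
eef_rot: [0.001, -0.086, 0.996, -0.001]
wrist_force: [-0.4, 0.3, 6.3]
opening: 0.454
grasp_force: 60.8
```

Request:
arm_command(
  dp=[
    [0, 0, -0.08],
    [0, 0, -0.2],
    [0, 0, -0.34],
    [0, 0, -0.46],
    [0, 0, -0.5],
  ],
  turn=[
    [0, 0, 0],
    [0, 0, 0],
    [0, 0, 0],
    [0, 0, 0],
    [0, 0, 0],
  ],
  jaw=[0.2, 0.2, 0.2, 0.2, 0.2],
)

```text
time_s: 12.4
eef_pos: [0.5141, -0.1507, 0.17]
eef_rot: [0.002, -0.087, 0.996, -0.001]
wrist_force: [-0.0, 0.1, -1.0]
opening: 0.451
grasp_force: 60.4
```

```bash
python3 - <<'E'
from h import *
o=get_obs();print(o["eef_pos"],o["grasp_force"]);go([.5889,.1923,o["eef_pos"][2]],CY)
E
```

```text
[ 0.51410582 -0.15066098  0.17004126] 60.36669979803264
dp [-0.531  1.3   -0.002] turn [-0.004  0.006  0.507]
```

Request:
arm_command(
  dp=[
    [-0.03, 0.08, 0],
    [-0.09, 0.22, 0],
    [-0.16, 0.4, 0],
    [-0.23, 0.56, 0],
    [-0.26, 0.65, 0],
  ],
  turn=[
    [0, 0, 0],
    [0, 0, 0],
    [0, 0, 0],
    [0, 0, 0],
    [0, 0, 0],
  ],
  jaw=[0.2, 0.2, 0.2, 0.2, 0.2],
)

```text
time_s: 13.02
eef_pos: [0.5485, 0.0233, 0.1666]
eef_rot: [-0.001, -0.087, 0.996, 0.0]
wrist_force: [0.3, -0.3, -0.3]
opening: 0.455
grasp_force: 60.4
```

Request:
arm_command(
  dp=[
    [-0.06, 0.15, 0],
    [-0.12, 0.3, 0],
    [-0.19, 0.46, 0],
    [-0.25, 0.6, 0],
    [-0.27, 0.65, 0],
  ],
  turn=[
    [0, 0, 0.1],
    [0, 0, 0.2],
    [0, 0, 0.35],
    [0, 0, 0.45],
    [0, 0, 0.51],
  ],
  jaw=[0.2, 0.2, 0.2, 0.2, 0.2],
)

```text
time_s: 13.65
eef_pos: [0.5868, 0.195, 0.1663]
eef_rot: [-0.001, 0.046, 0.999, 0.0]
wrist_force: [0.3, -0.3, -1.0]
opening: 0.451
grasp_force: 60.4
```

Request:
arm_command(
  dp=[
    [0, 0, 0],
    [0, 0, 0],
  ],
  turn=[
    [0, 0, 0],
    [0, 0, 0],
  ],
  jaw=[0.2, 0.2],
)

```text
time_s: 13.9
eef_pos: [0.587, 0.1922, 0.167]
eef_rot: [-0.001, 0.047, 0.999, -0.0]
wrist_force: [-0.7, -0.5, -0.1]
opening: 0.456
grasp_force: 60.4
```

```bash
python3 - <<'E'
from h import *
o=get_obs();print(o["eef_pos"],o["grasp_force"]);go([.5889,.1923,.0356],CY)
E
```

```text
[0.58699465 0.19222461 0.16698799] 60.4226992581971
dp [-0.008  0.001  0.526] turn [-0.001 -0.002 -0.002]
```

Request:
arm_command(
  dp=[
    [-0.006, 0, 0.1],
    [-0.006, 0, 0.23],
    [-0.006, 0, 0.37],
    [-0.006, 0, 0.47],
    [-0.006, 0, 0.512],
  ],
  turn=[
    [0, 0, 0],
    [0, 0, 0],
    [0, 0, 0],
    [0, 0, 0],
    [0, 0, 0],
  ],
  jaw=[0.2, 0.2, 0.2, 0.2, 0.2],
)

```text
time_s: 14.52
eef_pos: [0.5877, 0.1915, 0.0379]
eef_rot: [-0.002, 0.047, 0.999, -0.0]
wrist_force: [-0.1, -0.6, -1.0]
opening: 0.455
grasp_force: 60.4
```

Request:
arm_command(
  dp=[
    [0, 0, 0.003],
    [0, 0, 0.006],
    [0, 0, 0.009],
    [0, 0, 0.012],
    [0, 0, 0.014],
  ],
  turn=[
    [0, 0, 0],
    [0, 0, 0],
    [0, 0, 0],
    [0, 0, 0],
    [0, 0, 0],
  ],
  jaw=[0.2, 0.2, 0.2, 0.2, 0.2],
)

```text
time_s: 15.15
eef_pos: [0.5891, 0.1929, 0.0366]
eef_rot: [0.0, 0.047, 0.999, 0.0]
wrist_force: [0.2, -0.5, -0.5]
opening: 0.451
grasp_force: 60.4
```

Request:
arm_command(
  dp=[
    [0, 0, 0],
    [0, 0, 0],
  ],
  turn=[
    [0, 0, 0],
    [0, 0, 0],
  ],
  jaw=[0.2, 0.2],
)

```text
time_s: 15.4
eef_pos: [0.589, 0.1928, 0.0363]
eef_rot: [-0.0, 0.047, 0.999, 0.0]
wrist_force: [0.2, 0.0, -0.8]
opening: 0.449
grasp_force: 60.4
```

One more small step to contact.

Request:
arm_command(
  dp=[
    [0, 0, 0.003],
    [0, 0, 0.005],
    [0, 0, 0.005],
    [0, 0, 0.005],
  ],
  turn=[
    [0, 0, 0],
    [0, 0, 0],
    [0, 0, 0],
    [0, 0, 0],
  ],
  jaw=[0.2, 0.2, 0.2, 0.2],
)

```text
time_s: 15.9
eef_pos: [0.5891, 0.1928, 0.0355]
eef_rot: [0.0, 0.047, 0.999, -0.0]
wrist_force: [-1.4, -0.7, 4.7]
opening: 0.454
grasp_force: 60.9
```

Request:
arm_command(
  dp=[
    [0, 0, -0.002],
    [0, 0, -0.002],
    [0, 0, -0.002],
    [0, 0, -0.002],
    [0, 0, -0.002],
  ],
  turn=[
    [0, 0, 0],
    [0, 0, 0],
    [0, 0, 0],
    [0, 0, 0],
    [0, 0, 0],
  ],
  jaw=[0.3, 0.5, 0.7, 0.9, 0.9],
)

```text
time_s: 16.52
eef_pos: [0.589, 0.1928, 0.0355]
eef_rot: [-0.0, 0.047, 0.999, 0.0]
wrist_force: [0.2, -0.2, 0.1]
opening: 0.899
grasp_force: 0.0
```

Request:
arm_command(
  dp=[
    [0, 0, -0.1],
    [0, 0, -0.25],
    [0, 0, -0.4],
    [0, 0, -0.55],
    [0, 0, -0.6],
  ],
  turn=[
    [0, 0, 0],
    [0, 0, 0],
    [0, 0, 0],
    [0, 0, 0],
    [0, 0, 0],
  ],
  jaw=[0.9, 1, 1, 1, 1],
)

```text
time_s: 17.15
eef_pos: [0.5905, 0.193, 0.1884]
eef_rot: [0.002, 0.047, 0.999, 0.0]
wrist_force: [0.1, -0.0, -0.3]
opening: 1.002
grasp_force: 0.0
```

```bash
python3 - <<'E'
from h import *
go([.576,-.140,.186],BY)
E
```

```text
dp [-0.067 -1.332  0.009] turn [ 0.001  0.009 -0.515]
```

Request:
arm_command(
  dp=[
    [0, -0.16, 0],
    [-0.01, -0.32, 0],
    [-0.02, -0.48, 0],
    [-0.03, -0.62, 0],
    [-0.03, -0.67, 0],
  ],
  turn=[
    [0, 0, 0],
    [0, 0, 0],
    [0, 0, 0],
    [0, 0, 0],
    [0, 0, 0],
  ],
  jaw=[1, 1, 1, 1, 1],
)

```text
time_s: 17.77
eef_pos: [0.5801, 0.0236, 0.1842]
eef_rot: [-0.001, 0.048, 0.999, 0.0]
wrist_force: [-0.6, 0.1, -0.7]
opening: 1.003
grasp_force: 0.0
```

Request:
arm_command(
  dp=[
    [0, -0.16, 0],
    [-0.01, -0.32, 0],
    [-0.02, -0.48, 0],
    [-0.03, -0.62, 0],
    [-0.03, -0.66, 0],
  ],
  turn=[
    [0, 0, -0.1],
    [0, 0, -0.2],
    [0, 0, -0.3],
    [0, 0, -0.4],
    [0, 0, -0.51],
  ],
  jaw=[1, 1, 1, 1, 1],
)

```text
time_s: 18.4
eef_pos: [0.5726, -0.1409, 0.1846]
eef_rot: [-0.0, -0.087, 0.996, 0.0]
wrist_force: [-0.1, -0.0, 0.2]
opening: 0.998
grasp_force: 0.0
```

```bash
python3 look.py m5 magenta cyan yellow; python3 -c "
from h import *
go([.576,-.14,.042],BY)"
```

```text
18.4 [ 0.57257251 -0.14093663  0.18461326]
magenta (274, 4, 79, 85) [ 0.4487 -0.1632] 0.0003
cyan (278, 102, 73, 74) [ 0.5135 -0.151 ] 0.0005
dp [-0.014 -0.002  0.57 ] turn [ 0.002 -0.002 -0.007]
```

View pics/m5.png

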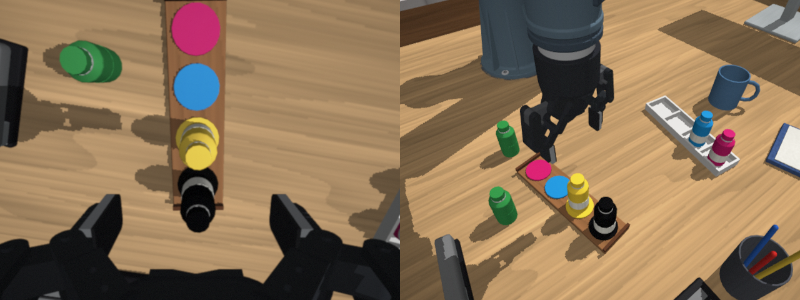

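Cyan and magenta are standing in their cells, and yellow is predicted at (0.5765, −0.139). Descending on yellow.

Request:
arm_command(
  dp=[
    [-0.015, 0.002, 0.1],
    [-0.015, 0.002, 0.25],
    [-0.015, 0.002, 0.42],
    [-0.015, 0.002, 0.53],
    [-0.015, 0.002, 0.572],
  ],
  turn=[
    [0, 0, 0],
    [0, 0, 0],
    [0, 0, 0],
    [0, 0, 0],
    [0, 0, 0],
  ],
  jaw=[1, 1, 1, 1, 1],
)

```text
time_s: 19.12
eef_pos: [0.5751, -0.1366, 0.0401]
eef_rot: [-0.002, -0.087, 0.996, 0.001]
wrist_force: [0.5, 1.5, -0.1]
opening: 1.0
grasp_force: 0.0
```

Request:
arm_command(
  dp=[
    [0, 0, 0],
    [0, 0, 0],
    [0, 0, 0],
    [0, 0, 0],
    [0, 0, 0],
  ],
  turn=[
    [0, 0, 0],
    [0, 0, 0],
    [0, 0, 0],
    [0, 0, 0],
    [0, 0, 0],
  ],
  jaw=[0.7, 0.4, 0.2, 0.2, 0.2],
)

```text
time_s: 19.75
eef_pos: [0.5779, -0.1391, 0.0444]
eef_rot: [0.001, -0.087, 0.996, -0.001]
wrist_force: [-1.0, 0.7, 6.7]
opening: 0.45
grasp_force: 60.7
```

Request:
arm_command(
  dp=[
    [0, 0, -0.08],
    [0, 0, -0.2],
    [0, 0, -0.34],
    [0, 0, -0.46],
    [0, 0, -0.5],
  ],
  turn=[
    [0, 0, 0],
    [0, 0, 0],
    [0, 0, 0],
    [0, 0, 0],
    [0, 0, 0],
  ],
  jaw=[0.2, 0.2, 0.2, 0.2, 0.2],
)

```text
time_s: 20.38
eef_pos: [0.5777, -0.1391, 0.1708]
eef_rot: [0.002, -0.087, 0.996, -0.001]
wrist_force: [0.5, -0.1, -1.0]
opening: 0.452
grasp_force: 60.3
```

```bash
python3 - <<'E'
from h import *
o=get_obs();print(o["eef_pos"],o["grasp_force"]);go([.5251,.1981,o["eef_pos"][2]],CY)
E
```

```text
[ 0.57765941 -0.13910997  0.17083001] 60.31304103322327
dp [-0.026  1.365 -0.004] turn [-0.004  0.008  0.507]
```

Request:
arm_command(
  dp=[
    [0, 0.08, 0],
    [0, 0.24, 0],
    [0, 0.42, 0],
    [-0.01, 0.6, 0],
    [-0.01, 0.68, 0],
  ],
  turn=[
    [0, 0, 0],
    [0, 0, 0],
    [0, 0, 0],
    [0, 0, 0],
    [0, 0, 0],
  ],
  jaw=[0.2, 0.2, 0.2, 0.2, 0.2],
)

```text
time_s: 21.0
eef_pos: [0.5474, 0.0326, 0.1658]
eef_rot: [-0.002, -0.088, 0.996, 0.001]
wrist_force: [1.1, 0.0, -1.2]
opening: 0.456
grasp_force: 60.4
```

Request:
arm_command(
  dp=[
    [0, 0.16, 0],
    [0, 0.32, 0],
    [-0.01, 0.48, 0],
    [-0.02, 0.63, 0],
    [-0.02, 0.685, 0],
  ],
  turn=[
    [0, 0, 0.1],
    [0, 0, 0.2],
    [0, 0, 0.35],
    [0, 0, 0.45],
    [0, 0, 0.51],
  ],
  jaw=[0.2, 0.2, 0.2, 0.2, 0.2],
)

```text
time_s: 21.62
eef_pos: [0.5235, 0.2008, 0.1664]
eef_rot: [-0.001, 0.046, 0.999, -0.0]
wrist_force: [0.6, -0.9, -0.9]
opening: 0.45
grasp_force: 60.5
```

Request:
arm_command(
  dp=[
    [0, 0, 0],
    [0, 0, 0],
  ],
  turn=[
    [0, 0, 0],
    [0, 0, 0],
  ],
  jaw=[0.2, 0.2],
)

```text
time_s: 21.88
eef_pos: [0.5246, 0.1983, 0.1669]
eef_rot: [-0.0, 0.047, 0.999, -0.0]
wrist_force: [0.3, 0.3, -0.8]
opening: 0.453
grasp_force: 60.5
```

```bash
python3 - <<'E'
from h import *
o=get_obs();print(o["eef_pos"],o["grasp_force"]);go([.5251,.1981,.0356],CY)
E
```

```text
[0.52464273 0.19826433 0.16692801] 60.52007385296747
dp [-0.002 -0.     0.525] turn [-0.001 -0.002 -0.002]
```

Request:
arm_command(
  dp=[
    [0, 0, 0.1],
    [0, 0, 0.23],
    [0, 0, 0.37],
    [0, 0, 0.47],
    [0, 0, 0.514],
  ],
  turn=[
    [0, 0, 0],
    [0, 0, 0],
    [0, 0, 0],
    [0, 0, 0],
    [0, 0, 0],
  ],
  jaw=[0.2, 0.2, 0.2, 0.2, 0.2],
)

```text
time_s: 22.5
eef_pos: [0.524, 0.1977, 0.0373]
eef_rot: [-0.001, 0.047, 0.999, -0.0]
wrist_force: [-0.5, -0.1, -0.5]
opening: 0.451
grasp_force: 60.5
```

Request:
arm_command(
  dp=[
    [0, 0, 0.005],
    [0, 0, 0.01],
    [0, 0, 0.015],
    [0, 0, 0.017],
    [0, 0, 0.017],
  ],
  turn=[
    [0, 0, 0],
    [0, 0, 0],
    [0, 0, 0],
    [0, 0, 0],
    [0, 0, 0],
  ],
  jaw=[0.2, 0.2, 0.2, 0.2, 0.2],
)

```text
time_s: 23.12
eef_pos: [0.5254, 0.199, 0.0354]
eef_rot: [0.0, 0.047, 0.999, 0.0]
wrist_force: [-0.8, 0.2, 2.2]
opening: 0.45
grasp_force: 60.9
```

Yellow is on the floor, pressing with 2 N. Releasing.

Request:
arm_command(
  dp=[
    [0, 0, -0.001],
    [0, 0, -0.001],
    [0, 0, -0.001],
    [0, 0, -0.001],
    [0, 0, -0.001],
  ],
  turn=[
    [0, 0, 0],
    [0, 0, 0],
    [0, 0, 0],
    [0, 0, 0],
    [0, 0, 0],
  ],
  jaw=[0.3, 0.5, 0.7, 0.9, 0.9],
)

```text
time_s: 23.75
eef_pos: [0.5249, 0.1989, 0.035]
eef_rot: [-0.0, 0.047, 0.999, -0.0]
wrist_force: [-0.2, 0.8, -0.8]
opening: 0.902
grasp_force: 0.0
```

Request:
arm_command(
  dp=[
    [0, 0, -0.1],
    [0, 0, -0.25],
    [0, 0, -0.4],
    [0, 0, -0.55],
    [0, 0, -0.6],
  ],
  turn=[
    [0, 0, 0],
    [0, 0, 0],
    [0, 0, 0],
    [0, 0, 0],
    [0, 0, 0],
  ],
  jaw=[0.9, 1, 1, 1, 1],
)

```text
time_s: 24.38
eef_pos: [0.5264, 0.1991, 0.1877]
eef_rot: [0.002, 0.047, 0.999, 0.0]
wrist_force: [0.3, -0.2, -0.6]
opening: 1.002
grasp_force: 0.0
```

```bash
python3 - <<'E'
from h import *
go([.639,-.1275,.186],BY)
E
```

```text
dp [-0.571 -1.259  0.008] turn [ 0.001  0.009 -0.515]
```

Request:
arm_command(
  dp=[
    [-0.07, -0.15, 0],
    [-0.14, -0.3, 0],
    [-0.21, -0.46, 0],
    [-0.27, -0.6, 0],
    [-0.285, -0.63, 0],
  ],
  turn=[
    [0, 0, 0],
    [0, 0, 0],
    [0, 0, 0],
    [0, 0, 0],
    [0, 0, 0],
  ],
  jaw=[1, 1, 1, 1, 1],
)

```text
time_s: 25.0
eef_pos: [0.5811, 0.0333, 0.1837]
eef_rot: [-0.001, 0.048, 0.999, -0.0]
wrist_force: [0.1, 0.2, 0.0]
opening: 1.001
grasp_force: 0.0
```

Request:
arm_command(
  dp=[
    [-0.07, -0.15, 0],
    [-0.14, -0.3, 0],
    [-0.21, -0.46, 0],
    [-0.27, -0.6, 0],
    [-0.285, -0.63, 0],
  ],
  turn=[
    [0, 0, -0.1],
    [0, 0, -0.2],
    [0, 0, -0.3],
    [0, 0, -0.4],
    [0, 0, -0.51],
  ],
  jaw=[1, 1, 1, 1, 1],
)

```text
time_s: 25.62
eef_pos: [0.6374, -0.1295, 0.1837]
eef_rot: [-0.001, -0.087, 0.996, 0.0]
wrist_force: [0.2, 0.5, -0.1]
opening: 1.0
grasp_force: 0.0
```

```bash
python3 look.py m6 magenta cyan yellow; python3 -c "
from h import *
go([.6393,-.1275,.042],BY)"
```

```text
25.625 [ 0.63736935 -0.12948462  0.18370452]
cyan (276, 1, 77, 85) [ 0.5113 -0.1515] 0.0005
dp [-0.01   0.001  0.567] turn [ 0.002 -0.003 -0.007]
```

View pics/m6.png

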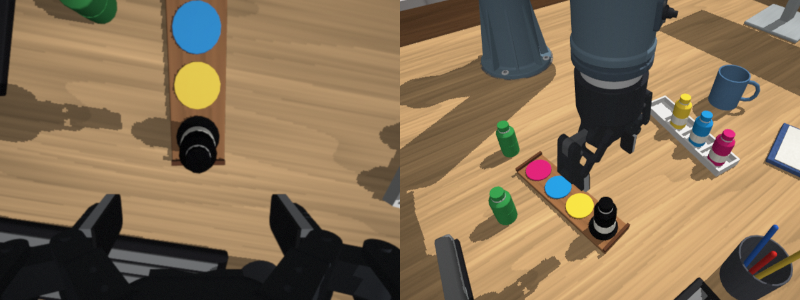

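Three bottles stand correctly and only black remains, at its predicted place.

Request:
arm_command(
  dp=[
    [-0.008, 0.004, 0.1],
    [-0.008, 0.004, 0.25],
    [-0.008, 0.004, 0.42],
    [-0.008, 0.004, 0.53],
    [-0.008, 0.004, 0.568],
  ],
  turn=[
    [0, 0, 0],
    [0, 0, 0],
    [0, 0, 0],
    [0, 0, 0],
    [0, 0, 0],
  ],
  jaw=[1, 1, 1, 1, 1],
)

```text
time_s: 26.35
eef_pos: [0.6373, -0.1246, 0.0403]
eef_rot: [-0.002, -0.087, 0.996, 0.001]
wrist_force: [0.4, 1.3, 0.2]
opening: 0.999
grasp_force: 0.0
```

Request:
arm_command(
  dp=[
    [0, 0, 0],
    [0, 0, 0],
    [0, 0, 0],
    [0, 0, 0],
    [0, 0, 0],
  ],
  turn=[
    [0, 0, 0],
    [0, 0, 0],
    [0, 0, 0],
    [0, 0, 0],
    [0, 0, 0],
  ],
  jaw=[0.7, 0.4, 0.2, 0.2, 0.2],
)

```text
time_s: 26.98
eef_pos: [0.6406, -0.1272, 0.0451]
eef_rot: [0.002, -0.087, 0.996, -0.001]
wrist_force: [-0.5, 0.6, 7.0]
opening: 0.454
grasp_force: 60.8
```

Request:
arm_command(
  dp=[
    [0, 0, -0.08],
    [0, 0, -0.2],
    [0, 0, -0.34],
    [0, 0, -0.46],
    [0, 0, -0.5],
  ],
  turn=[
    [0, 0, 0],
    [0, 0, 0],
    [0, 0, 0],
    [0, 0, 0],
    [0, 0, 0],
  ],
  jaw=[0.2, 0.2, 0.2, 0.2, 0.2],
)

```text
time_s: 27.6
eef_pos: [0.6405, -0.1272, 0.1716]
eef_rot: [0.002, -0.087, 0.996, -0.001]
wrist_force: [0.2, -0.7, -1.2]
opening: 0.453
grasp_force: 60.3
```

```bash
python3 - <<'E'
from h import *
o=get_obs();print(o["eef_pos"],o["grasp_force"]);go([.4614,.2040,o["eef_pos"][2]],CY)
E
```

```text
[ 0.64048222 -0.12724517  0.17158088] 60.264706634916365
dp [ 0.477  1.429 -0.006] turn [-0.004  0.008  0.507]
```

Request:
arm_command(
  dp=[
    [0.03, 0.09, 0],
    [0.09, 0.26, 0],
    [0.15, 0.44, 0],
    [0.21, 0.63, 0],
    [0.24, 0.71, 0],
  ],
  turn=[
    [0, 0, 0],
    [0, 0, 0],
    [0, 0, 0],
    [0, 0, 0],
    [0, 0, 0],
  ],
  jaw=[0.2, 0.2, 0.2, 0.2, 0.2],
)

```text
time_s: 28.22
eef_pos: [0.5475, 0.0399, 0.1673]
eef_rot: [-0.001, -0.088, 0.996, 0.0]
wrist_force: [-0.2, -0.1, -0.5]
opening: 0.448
grasp_force: 60.4
```

Request:
arm_command(
  dp=[
    [0.05, 0.16, 0],
    [0.11, 0.32, 0],
    [0.16, 0.48, 0],
    [0.22, 0.65, 0],
    [0.24, 0.715, 0],
  ],
  turn=[
    [0, 0, 0.1],
    [0, 0, 0.2],
    [0, 0, 0.35],
    [0, 0, 0.45],
    [0, 0, 0.51],
  ],
  jaw=[0.2, 0.2, 0.2, 0.2, 0.2],
)

```text
time_s: 28.85
eef_pos: [0.4582, 0.2048, 0.1677]
eef_rot: [-0.0, 0.047, 0.999, -0.0]
wrist_force: [-1.3, -0.3, -1.1]
opening: 0.455
grasp_force: 60.4
```

Request:
arm_command(
  dp=[
    [0, 0, 0],
    [0, 0, 0],
  ],
  turn=[
    [0, 0, 0],
    [0, 0, 0],
  ],
  jaw=[0.2, 0.2],
)

```text
time_s: 29.1
eef_pos: [0.4601, 0.2027, 0.168]
eef_rot: [0.0, 0.047, 0.999, -0.0]
wrist_force: [0.2, -0.1, -1.0]
opening: 0.452
grasp_force: 60.4
```

```bash
python3 - <<'E'
from h import *
o=get_obs();print(o["eef_pos"],o["grasp_force"]);go([.4614,.2040,.0356],CY)
E
```

```text
[0.46005659 0.20269851 0.16796856] 60.43023515492678
dp [-0.005  0.006  0.529] turn [-0.001  0.    -0.002]
```

Request:
arm_command(
  dp=[
    [-0.005, 0.005, 0.1],
    [-0.005, 0.005, 0.23],
    [-0.005, 0.005, 0.37],
    [-0.005, 0.005, 0.47],
    [-0.005, 0.005, 0.514],
  ],
  turn=[
    [0, 0, 0],
    [0, 0, 0],
    [0, 0, 0],
    [0, 0, 0],
    [0, 0, 0],
  ],
  jaw=[0.2, 0.2, 0.2, 0.2, 0.2],
)

```text
time_s: 29.72
eef_pos: [0.4605, 0.2033, 0.038]
eef_rot: [-0.001, 0.047, 0.999, -0.0]
wrist_force: [0.9, -0.2, -1.1]
opening: 0.451
grasp_force: 60.4
```

Request:
arm_command(
  dp=[
    [0, 0, 0.005],
    [0, 0, 0.01],
    [0, 0, 0.015],
    [0, 0, 0.018],
    [0, 0, 0.018],
  ],
  turn=[
    [0, 0, 0],
    [0, 0, 0],
    [0, 0, 0],
    [0, 0, 0],
    [0, 0, 0],
  ],
  jaw=[0.2, 0.2, 0.2, 0.2, 0.2],
)

```text
time_s: 30.35
eef_pos: [0.4615, 0.2048, 0.0361]
eef_rot: [0.001, 0.047, 0.999, 0.0]
wrist_force: [-1.0, -0.8, 4.7]
opening: 0.452
grasp_force: 61.1
```

Contact at 4.7 N. Releasing and retreating.

Request:
arm_command(
  dp=[
    [0, 0, -0.002],
    [0, 0, -0.002],
    [0, 0, -0.002],
    [0, 0, -0.002],
    [0, 0, -0.002],
  ],
  turn=[
    [0, 0, 0],
    [0, 0, 0],
    [0, 0, 0],
    [0, 0, 0],
    [0, 0, 0],
  ],
  jaw=[0.3, 0.5, 0.7, 0.9, 0.9],
)

```text
time_s: 30.98
eef_pos: [0.4608, 0.2046, 0.0355]
eef_rot: [-0.0, 0.047, 0.999, -0.0]
wrist_force: [-0.3, 0.8, 0.3]
opening: 0.896
grasp_force: 0.0
```

Request:
arm_command(
  dp=[
    [0, 0, -0.1],
    [0, 0, -0.25],
    [0, 0, -0.4],
    [0, 0, -0.55],
    [0, 0, -0.65],
  ],
  turn=[
    [0, 0, 0],
    [0, 0, 0],
    [0, 0, 0],
    [0, 0, 0],
    [0, 0, 0],
  ],
  jaw=[0.9, 1, 1, 1, 1],
)

```text
time_s: 31.6
eef_pos: [0.4614, 0.2047, 0.2001]
eef_rot: [0.001, 0.047, 0.999, 0.0]
wrist_force: [0.5, 0.2, -0.2]
opening: 0.995
grasp_force: 0.0
```

Request:
arm_command(
  dp=[
    [0, -0.15, 0],
    [0, -0.3, 0],
    [0, -0.45, 0],
    [0, -0.6, 0],
    [0, -0.65, 0],
  ],
  turn=[
    [0, 0, 0],
    [0, 0, 0],
    [0, 0, 0],
    [0, 0, 0],
    [0, 0, 0],
  ],
  jaw=[1, 1, 1, 1, 1],
)

```text
time_s: 32.22
eef_pos: [0.4455, 0.0413, 0.1981]
eef_rot: [0.0, 0.048, 0.999, -0.0]
wrist_force: [0.2, 0.5, -0.6]
opening: 0.996
grasp_force: 0.0
```

```bash
python3 - <<'E'
from h import *
a=camera("top")[100:300,140:340];b=camera("scene")[80:300,340:560]
cv2.imwrite("pics/f7.png",np.hstack([cv2.resize(a,(400,400)),cv2.resize(b,(400,400))]))
E
```

```text
(no output)
```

View pics/f7.png

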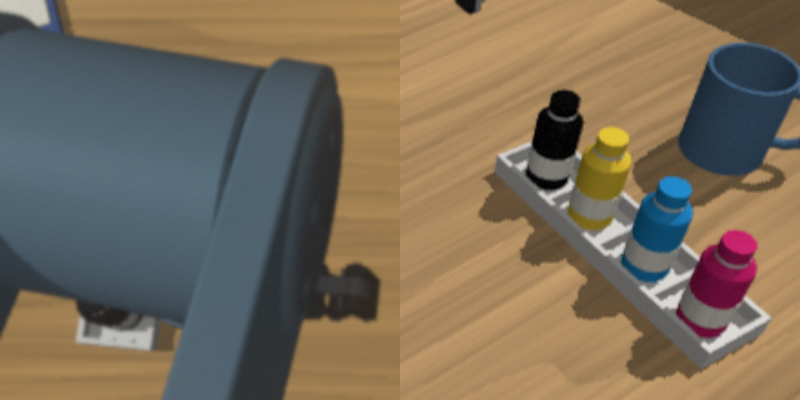

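All four bottles stand upright in their own cells, in order black, yellow, cyan, magenta from near to far, and the gripper is clear.

```bash
python3 -c "
from bench import *
print(hand_in())"
```

```text
the job is handed in; nothing more can be done
None
```

I moved all four bottles into the caddy in reverse order (black, yellow, cyan, magenta from nearest to farthest), upright and released, and handed the job in after about 32 s of the 112 s allowed.

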